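# Change the batch on the cooling plate

### The job

Change the batch on the cooling plate: first, before moving any glass, switch the plate off at its lever switch (it is on now), then stand every used conical flask upright in the steel tray and every waiting jar upright on a rubber disc of its own on the plate, centred. Only when all the glass is in place, and with the switch still off, set the lever-handled water valve half open, at 45 degrees, and last of all switch the plate back on. Leave the tube rack, the stack of dishes and the wash bottle where they are.

Things in the scene. Friction and masses are not known exactly. Their poses are not given: they have to be found in the camera images.
- plate: Fixed aluminium cooling plate, 260 x 260 mm, 15 mm thick; origin at the centre of its underside, z up. Four black rubber discs lie flush on its top, 98 mm across, in a 2 x 2 pattern. A thing standing on it has its underside 15 mm above the work surface.
- disc0 (a point): Centre of rubber disc 0 on the top face of the cooling plate (height 15 mm); discs are 106 mm apart, centre to centre. There is no rim or recess. At the start each used flask stands on a disc; a jar belongs within about 15 mm of a disc's centre.
- disc1 (a point): Centre of rubber disc 1 on the top face of the cooling plate (height 15 mm); discs are 106 mm apart, centre to centre. There is no rim or recess. At the start each used flask stands on a disc; a jar belongs within about 15 mm of a disc's centre.
- disc2 (a point): Centre of rubber disc 2 on the top face of the cooling plate (height 15 mm); discs are 106 mm apart, centre to centre. There is no rim or recess. At the start each used flask stands on a disc; a jar belongs within about 15 mm of a disc's centre.
- disc3 (a point): Centre of rubber disc 3 on the top face of the cooling plate (height 15 mm); discs are 106 mm apart, centre to centre. There is no rim or recess. At the start each used flask stands on a disc; a jar belongs within about 15 mm of a disc's centre.
- switch_base: Fixed grey box of the lever switch, 90 (x) x 130 (y) x 45 mm high; origin at the centre of its underside. Its own +y end is the on side (small white bar mark), its own -y end the off side (small white ring mark).
- switch_hinge (a point): Point on the switch lever's hinge axis, which lies level along the box's own x axis, 50 mm above the work surface, over the centre of the box.
- switch_bar (a point): Centre of the black cross bar at the top of the switch lever: a round bar 20 mm thick, 70 mm long, parallel to the hinge and 90 mm from it, on a flat stem 22 mm wide. In either detent the bar is about 127 mm above the work surface and 47 mm to the off or on side of the hinge; it is 140 mm high in mid-swing.
- switch (a joint): Angle of the switch lever (rad): 0 = off, leaning to the box's own -y; 1.1 = on, leaning to its own +y (about 31 degrees from upright either way). The lever is heavy at the top: past upright it drops over to the nearer stop by itself and rests there; some 2 N at the bar, pushed sideways, moves it. Counts as off below 0.15 and on above 0.95. It starts on.
- valve_base: Fixed body of the water valve: brass and copper pipe 28 to 48 mm thick, its middle 42 mm above the work surface, running along its own x axis from 60 mm on the -x side to 140 mm on the +x side; origin under the valve axis, on the work surface.
- valve_axis (a point): Point on the valve's upright turning axis, at the mid height of the handle, 93 mm above the work surface.
- valve_grip (a point): Point on the valve's lever handle 85 mm from the turning axis, at mid height (93 mm above the work surface). The handle is a flat bar 14 to 16 mm wide, 22 mm tall, level, reaching 115 mm from the axis.
- valve (a joint): Angle of the valve handle (rad): 0 = closed, the handle square across the pipe, pointing to the valve body's own +y; 1.571 = fully open, the handle along the pipe, pointing to its own -x. It grows counter-clockwise seen from above. Half open is 0.785. Friction (0.15 N m) holds it where it is left. It starts closed or nearly so, at 0 to 0.3.
- tray: Fixed open steel tray for used glassware, 130 (x) x 230 (y) mm outside, 25 mm high, walls and floor 5 mm thick, empty at the start; origin at the centre of its underside. It takes two flasks side by side along its y.
- jar0: Closed culture jar waiting on the bench, upright, 0.25 kg; absent in some starts. Glass body 68 mm across and 76 mm high, above it a round white cap 50 mm across (55 mm for its lowest 6 mm), from 76 to 115 mm. Origin at the centre of its underside, z up. It can be taken by the cap from above.
- jar1: Closed culture jar waiting on the bench, upright, 0.25 kg; absent in some starts. Glass body 68 mm across and 76 mm high, above it a round white cap 50 mm across (55 mm for its lowest 6 mm), from 76 to 115 mm. Origin at the centre of its underside, z up. It can be taken by the cap from above.
- jar2: Closed culture jar waiting on the bench, upright, 0.25 kg; absent in some starts. Glass body 68 mm across and 76 mm high, above it a round white cap 50 mm across (55 mm for its lowest 6 mm), from 76 to 115 mm. Origin at the centre of its underside, z up. It can be taken by the cap from above.
- jar3: Closed culture jar waiting on the bench, upright, 0.25 kg; absent in some starts. Glass body 68 mm across and 76 mm high, above it a round white cap 50 mm across (55 mm for its lowest 6 mm), from 76 to 115 mm. Origin at the centre of its underside, z up. It can be taken by the cap from above.
- flask0: Used conical flask standing on the cooling plate, 0.2 kg; absent in some starts. Base 80 mm across, tapering to a neck 36 mm across that begins 80 mm up; from 112 mm the neck is closed by a white stopper, also 36 mm across, whose top is at 125 mm. Origin at the centre of its underside, z up. It can be taken by the neck or stopper from above.
- flask1: Used conical flask standing on the cooling plate, 0.2 kg; absent in some starts. Base 80 mm across, tapering to a neck 36 mm across that begins 80 mm up; from 112 mm the neck is closed by a white stopper, also 36 mm across, whose top is at 125 mm. Origin at the centre of its underside, z up. It can be taken by the neck or stopper from above.
- rack: Bystander: white tube rack with corked tubes, 60 x 190 mm, 115 mm high, beyond the plate; origin at the centre of its underside. Leave alone.
- dishes: Bystander: stack of three culture dishes, 92 mm across, 41 mm high; origin at the centre of its underside. Leave alone.
- wash: Bystander: white wash bottle, 60 mm across, 130 mm high; origin at the centre of its underside. Leave alone.

How it is judged:
By the outcome, as a careful person would: the job done as asked, in the order asked, and still so for the second after the job is handed in, with the robot touching nothing.
Of jar0, jar1, jar2, jar3 only 3 to 4 are there at a start; the rules pass over those that are not, and their reading is None.
Of flask0, flask1 only 1 to 2 are there at a start; the rules pass over those that are not, and their reading is None.
At some moment in a run one of jar0, jar1, jar2, jar3 may be knocked a few centimetres aside while the robot is not near it.
Once in a run the grip may slacken for a moment while it holds something.
It also fails if it takes over 210 s, if anything falls off the work surface, if the arm or the gripper's body presses on something with over 40 N, if the wrist force passes 120 N, or if a joint passes its speed limit or range.

### The arm

A 7-joint arm with a two-finger parallel gripper is mounted at the origin on the work surface. World frame = base frame: x ahead of the robot, y to its left, z up, the work surface at z = 0. Lengths are in m, angles in rad, forces in N, time in s.
With the tool pointing down it reaches from about 0.35 to 0.9 m from the base axis. Payload 8.1 kg.
Tool frame: the origin (TCP) lies at the very end of the fingers, on their centre line; the grasp point (between the pads) lies 19 mm behind it; z points along the fingers, y is the line along which they close (so a half turn about z gives the same grasp; the last joint's range is limited). The gripper opens to 92 mm and grips with 3 to 60 N. Pads are 19 mm wide; open, the fingers measure 130 mm over their backs; the gripper's body (75 mm by 190 mm) begins 47 mm behind the grasp point.
Start: joints at [1.051, 0.434, 0.025, 1.573, -0.012, 1.134, -0.075], TCP at [0.253, -0.572, 0.227] pointing down, gripper open.
Joint ranges: [-2.62, 2.62], [-0.44, 2.09], [-1.27, 1.32], [0.08, 2.57], [-1.32, 4.46], [0.12, 2], [-2.74, 2.74]. Speed limits (rad/s): [2.22, 2.22, 3.01, 3.01, 3.14, 3.14, 3.14].

### API

Orientations are given as a unit quaternion [w, x, y, z].
In Python, from bench import readout, camera, finish_job gives the robot as it stands. The module is installed in compiled form; this text tells all that it offers.
- The arm moves only by the shell command python3 -m crank 'ROWS' [FORCE]. ROWS is JSON, a list of rows, each a list of 7 numbers: the shift along the tool's x, y, z in m, then the turn, a rotation vector about the tool's x, y, z in degrees, then the finger opening in m, from 0 to 0.0918. A call has 1 to 5 rows; each row is the pose to reach, as a shift and turn from the pose commanded when the call began, along the tool's axes at that moment; what a row does not reach only later rows make up. A row lasts 1/10 s, in which the tool goes at most 50 mm and 8.59 degrees, less where a joint would pass 70% of its speed; a pose out of reach is approached as far as the arm can. A call with a gripper value outside its range is refused whole. The fingers move at their own pace and stop on an object; FORCE is the grip in N (left out, the last holds). Time passes only in rows, so rows that repeat a pose let the fingers close. It gives the time, the measured TCP pose, the force, the opening and the grip force at its end, in the units of the state.
- readout.get_obs(): the state, without advancing time (a new reading comes with each control period).
- camera(name): name is "scene" or "top"; returns a dict with "frame" (480x640x3 uint8, red, green, blue), "intrinsics" (3x3 intrinsics, pixels), "eye" and "rotation" of the camera in the world. Camera axes: x right, y up, looking along -z (the intrinsics and any distortion apply to the point x, -y, -z); pixel columns grow to the right and rows downward; lengths in m; the calibration is good to about 2 mm. A picture is of the moment at which its call begins. There is no depth.
- finish_job(): hands the job in; it is judged then, once.
The state is a dict: "time": time; "joints": joint angles; "joint_vel": joint speeds; "joint_efforts": joint torques, N m; "position": TCP position; "tcp_rot": TCP orientation; "force": force on the tool from outside, world axes, zero at the start; "wrist_torque": the same for the moment, N m; "width": finger opening in m; "grip_force": force on a finger pad.
Only numpy, scipy, OpenCV 4.12 (cv2) and the standard library are available. Lean on these libraries where they do the work, as an engineer would, in place of code of your own. Each camera call takes 0.05 s, during which the arm holds its last target. There are 200 camera calls.

## Working session

There is one attempt and no reset: what is moved stays moved. The work goes in short steps, Python scripts to look and compute and a shell command to move; the robot and the scene stay as the last step left them, time stands still between calls to the robot, and variables do not carry over. Pictures are saved under pics/ and viewed, at most 14 in all, crops included, and the job is handed in when it is done.

```bash
mkdir -p pics
cat > h.py <<'E'
import numpy as np, cv2
from bench import readout, camera
def snap(n,f):
    c=camera(n); cv2.imwrite('pics/'+f,cv2.cvtColor(c['frame'],cv2.COLOR_RGB2BGR)); return c
def ray(c,u,v,z):
    K=np.array(c['intrinsics']);d=np.linalg.inv(K)@[u,v,1]; d=np.array([d[0],-d[1],-d[2]])
    d=np.array(c['rotation'])@d; e=np.array(c['eye']); return e+d*(z-e[2])/d[2]
def proj(c,p):
    q=np.array(c['rotation']).T@(np.array(p)-np.array(c['eye'])); K=np.array(c['intrinsics'])
    r=K@[q[0],-q[1],-q[2]]; return r[:2]/r[2]
E
python3 - <<'E'
from h import *
for n in('top','scene'):
    c=snap(n,n+'0.png'); print({k:(np.round(v,3).tolist() if k!='frame' else 0) for k,v in c.items()})
o=readout.get_obs(); print(o['position'],o['tcp_rot'],o['time'])
E
```

```text
{'frame': 0, 'intrinsics': [[517.883, 0.0, 325.378], [0.0, 517.883, 245.256], [0.0, 0.0, 1.0]], 'eye': [0.474, -0.018, 1.61], 'rotation': [0.716, 0.022, -0.03, -0.697]}
{'frame': 0, 'intrinsics': [[501.884, 0.0, 316.179], [0.0, 501.884, 246.871], [0.0, 0.0, 1.0]], 'eye': [1.482, 0.229, 0.811], 'rotation': [0.549, 0.271, 0.345, 0.712]}
[ 0.25279213 -0.5710718   0.22599611] [-7.15206267e-04  9.78368927e-01  2.06866340e-01 -2.18702006e-04] 0.1
```

View pics/top0.png

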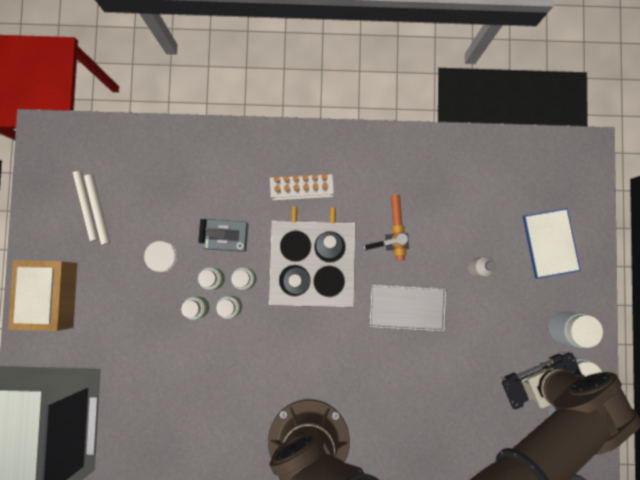

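View pics/scene0.png

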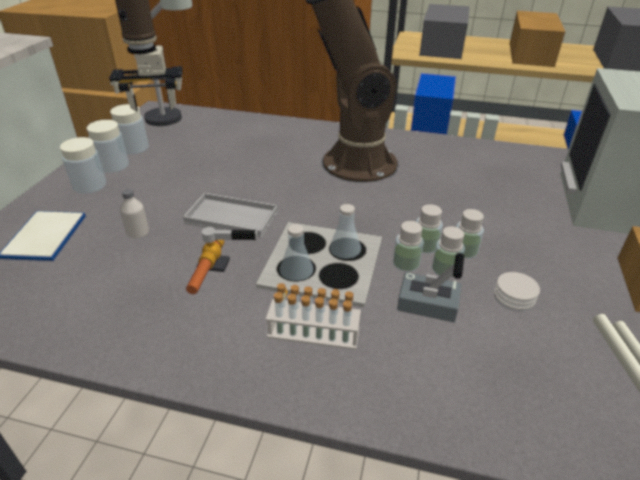

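Top view: jars near (210,278), (242,278), (193,308), (228,307). Flasks are on the discs at (330,243) and (294,281), the switch is at (223,235) leaning left (on), the valve is at (400,240) and the tray at (408,308). I'll measure by masks next.

```bash
cat > m.py <<'E'
from h import *
def blobs(mask,lo,hi):
    n,l,s,ce=cv2.connectedComponentsWithStats(mask.astype(np.uint8))
    return [(ce[i],s[i]) for i in range(1,n) if lo<s[i][4]<hi]
c=snap('top','top1.png'); f=c['frame']; hsv=cv2.cvtColor(f,cv2.COLOR_RGB2HSV)
roi=np.zeros(f.shape[:2],bool); roi[205:335,175:455]=1
w=(f.min(2)>195)&roi
for ce,s in blobs(w,40,2000): print('white',ce.round(1),s[2:],ray(c,*ce,.12).round(4))
b=(f.max(2)<45)&roi
for ce,s in blobs(b,30,4000): print('black',ce.round(1),s[2:],ray(c,*ce,.015).round(4),ray(c,*ce,.127).round(4),ray(c,*ce,.093).round(4))
cv2.imwrite('pics/crop1.png',cv2.resize(cv2.cvtColor(f[195:345,175:455],cv2.COLOR_RGB2BGR),None,fx=2.85,fy=2.85,interpolation=cv2.INTER_CUBIC))
E
python3 m.py
```

```text
Traceback (most recent call last):
  File "m.py", line 8, in <module>
    for ce,s in blobs(w,40,2000): print('white',ce.round(1),s[2:],ray(c,*ce,.12).round(4))
                                                                  ~~~^^^^^^^^^^^
  File "h.py", line 7, in ray
    d=np.array(c['rotation'])@d; e=np.array(c['eye']); return e+d*(z-e[2])/d[2]
      ~~~~~~~~~~~~~~~~~~~~~~~^~
ValueError: matmul: Input operand 1 has a mismatch in its core dimension 0, with gufunc signature (n?,k),(k,m?)->(n?,m?) (size 3 is different from 4)
```

Rotation is a quaternion (w,x,y,z).

```bash
sed -i "s/np.array(c\['rotation'\])/Rm(c)/g" h.py
cat >> h.py <<'E'
from scipy.spatial.transform import Rotation as R
def Rm(c): return R.from_quat(np.roll(c['rotation'],-1)).as_matrix()
E
python3 m.py
```

```text
white [204.9 279.1] [ 13  15 135] [0.4776 0.307  0.12  ]
white [237.3 279.7] [ 12  13 106] [0.4783 0.2146 0.12  ]
white [223.6 308.1] [ 13  16 148] [0.3965 0.2503 0.12  ]
white [188.8 308.9] [ 14  15 164] [0.392  0.3493 0.12  ]
black [202.3 230.3] [  6  22 105] [0.6279 0.3443 0.015 ] [0.6171 0.3189 0.127 ] [0.6204 0.3266 0.093 ]
black [295.  245.5] [ 29  28 638] [0.5884 0.0572 0.015 ] [0.5804 0.052  0.127 ] [0.5828 0.0536 0.093 ]
black [335.  254.1] [27 21 80] [ 0.5653 -0.0666  0.015 ] [ 0.5588 -0.0632  0.127 ] [ 0.5608 -0.0642  0.093 ]
black [374.3 244.8] [17  7 55] [ 0.5972 -0.1877  0.015 ] [ 0.5885 -0.1758  0.127 ] [ 0.5912 -0.1794  0.093 ]
black [284.7 277.1] [18 28 77] [0.4905 0.086  0.015 ] [0.4894 0.0787 0.127 ] [0.4897 0.0809 0.093 ]
black [328.6 280.8] [ 29  29 643] [ 0.4827 -0.0493  0.015 ] [ 0.4821 -0.047   0.127 ] [ 0.4823 -0.0477  0.093 ]
```

View pics/crop1.png

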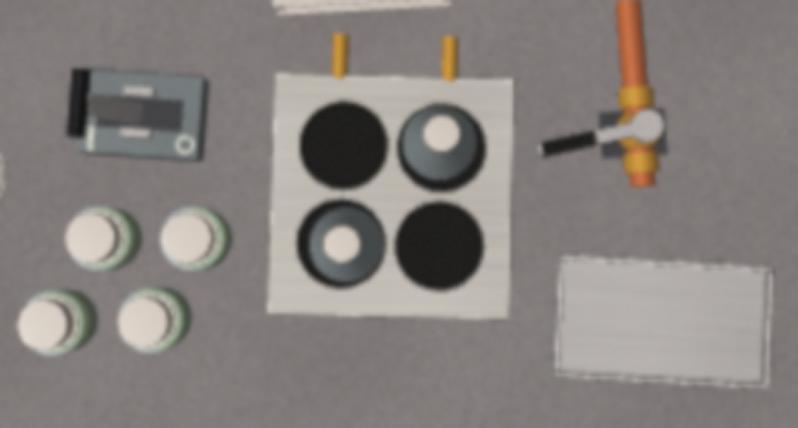

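The crop shows the lever leaning left (on), with the ring/off mark at right. The handle points left and slightly down, and two discs are empty. I'll now measure the precise geometry.

```bash
cat > m2.py <<'E'
from m import *
print('---')
for t in (150,170):
  w=(f.min(2)>t)&roi&(hsv[...,1]<45)
  for ce,s in blobs(w,30,500):
    print(t,ce.round(1),s[2:],ray(c,*ce,.115).round(3),ray(c,*ce,.14).round(3))
g=cv2.GaussianBlur(cv2.cvtColor(f,cv2.COLOR_RGB2GRAY),(3,3),0)
o=(hsv[...,0]<22)&(hsv[...,1]>120)&(f[...,0]>120); o[:,:380]=0;o[:,430:]=0;o[:185]=0;o[275:]=0
ys,xs=np.nonzero(o); P=np.array([ray(c,x,y,.042) for x,y in zip(xs,ys)])[:,:2]
vx,vy,x0,y0=cv2.fitLine(P.astype(np.float32),cv2.DIST_HUBER,0,.01,.01).ravel(); print('pipe',np.degrees(np.arctan2(vy,vx)),x0,y0,P.min(0),P.max(0))
def cp(u,v,z): return ray(c,175+u/2.85,195+v/2.85,z).round(4)
print('valve hub',cp(650,125,.105),'handle tip',cp(541,150,.093))
print('tray',[cp(*p,.025) for p in((562,256),(773,266),(768,386),(556,377))])
print('plate',[cp(*p,.015) for p in((275,74),(514,80),(508,318),(268,313))])
print('box',[cp(*p,.045) for p in((90,68),(206,76),(202,160),(83,150))],'bar',cp(81,70,.127),cp(76,136,.127))
E
python3 m2.py|sed -n '/---/,$p'
```

```text
---
150 [397.9 239.4] [ 22  10 116] [ 0.607 -0.245  0.115] [ 0.605 -0.241  0.14 ]
150 [329.4 241.5] [ 12  12 115] [ 0.596 -0.047  0.115] [ 0.594 -0.046  0.14 ]
150 [206.5 278.4] [ 21  22 298] [0.48  0.304 0.115] [0.48  0.298 0.14 ]
150 [240.1 278.3] [ 21  22 321] [0.483 0.207 0.115] [0.482 0.204 0.14 ]
150 [294.3 280.3] [ 12  12 115] [0.481 0.052 0.115] [0.481 0.05  0.14 ]
150 [224.9 307.6] [ 20  22 312] [0.398 0.248 0.115] [0.399 0.243 0.14 ]
150 [189.7 308.6] [ 20  22 294] [0.392 0.348 0.115] [0.394 0.342 0.14 ]
170 [329.3 241.4] [11 11 94] [ 0.596 -0.046  0.115] [ 0.594 -0.046  0.14 ]
170 [311.6 263.2] [ 25  27 241] [0.531 0.003 0.115] [0.53  0.003 0.14 ]
170 [205.8 278.2] [ 17  19 227] [0.48  0.306 0.115] [0.48 0.3  0.14]
170 [239.3 278.3] [ 17  19 238] [0.483 0.21  0.115] [0.482 0.206 0.14 ]
170 [294.1 280.1] [ 11  11 100] [0.481 0.052 0.115] [0.481 0.051 0.14 ]
170 [189.2 308.8] [ 17  20 236] [0.392 0.349 0.115] [0.393 0.343 0.14 ]
170 [224.4 307.9] [ 16  20 242] [0.397 0.249 0.115] [0.398 0.245 0.14 ]
pipe 5.002008 0.6527191 -0.25265253 [ 0.55376333 -0.27558568] [ 0.75013106 -0.23307562]
valve hub [ 0.61   -0.2618  0.105 ] handle tip [ 0.5822 -0.1516  0.093 ]
tray [array([ 0.4737, -0.1824,  0.025 ]), array([ 0.4689, -0.4094,  0.025 ]), array([ 0.3411, -0.4051,  0.025 ]), array([ 0.345 , -0.1785,  0.025 ])]
plate [array([0.6627, 0.1323, 0.015 ]), array([ 0.6633, -0.1275,  0.015 ]), array([ 0.4058, -0.1266,  0.015 ]), array([0.4046, 0.1311, 0.015 ])]
box [array([0.6601, 0.3261, 0.045 ]), array([0.655 , 0.2027, 0.045 ]), array([0.5653, 0.2036, 0.045 ]), array([0.5726, 0.3298, 0.045 ])] bar [0.6481 0.3171 0.127 ] [0.5813 0.3192 0.127 ]
```

```bash
python3 -m crank '[[0,0,-0.02,0,0,-8.5,0],[0,0,-0.04,0,0,-17,0],[0,0,-0.06,0,0,-25.5,0],[0,0,-0.06,0,0,-34,0],[0,0,-0.06,0,0,-42.5,0]]' 20
python3 -m crank '[[0,0,0,0,0,-8,0],[0,0,0,0,0,-16,0],[0,0,0,0,0,-23.6,0],[0,0,0,0,0,-23.6,0]]'
python3 -m crank '[[0.02,0.04,0,0,0,0,0],[0.05,0.08,0,0,0,0,0],[0.08,0.12,0,0,0,0,0],[0.11,0.16,0,0,0,0,0],[0.14,0.2,0,0,0,0,0]]'
python3 - <<'E'
from h import *
o=readout.get_obs(); print(o['joints'],R.from_quat(np.roll(o['tcp_rot'],-1)).as_matrix().round(3),o['time'])
E
```

```text
time: 0.75
position: [0.2531, -0.5718, 0.2875]
tcp_rot: [0.001, 0.835, 0.55, -0.0]
force: [-0.2, -0.3, -1.6]
width: 0.0565
grip_force: 0.0
time: 1.15
position: [0.2528, -0.5715, 0.2866]
tcp_rot: [-0.0, 0.707, 0.708, 0.0]
force: [-0.3, -0.0, -0.8]
width: 0.0243
grip_force: 0.0
time: 1.65
position: [0.4544, -0.4302, 0.2868]
tcp_rot: [0.0, 0.709, 0.705, -0.0]
force: [0.3, -0.6, -0.0]
width: 0.0008
grip_force: 0.0
[ 0.86140577  0.41654649 -0.27933625  1.46222755  0.11683614  1.27900005
  0.56586319] [[ 0.005  1.     0.   ]
 [ 1.    -0.005 -0.   ]
 [-0.     0.    -1.   ]] 1.65
```

```bash
python3 -m crank '[[0.045,0.01,0,0,0,0,0],[0.09,0.02,0,0,0,0,0],[0.135,0.03,0,0,0,0,0],[0.18,0.04,0,0,0,0,0],[0.225,0.05,0,0,0,0,0]]' >/dev/null
python3 -m crank '[[0.045,0.01,0,0,0,0,0],[0.09,0.02,0,0,0,0,0],[0.135,0.03,0,0,0,0,0],[0.18,0.04,0,0,0,0,0],[0.225,0.05,0,0,0,0,0]]' >/dev/null
python3 -m crank '[[0.045,0.01,0,0,0,0,0],[0.09,0.02,0,0,0,0,0],[0.135,0.03,0,0,0,0,0],[0.18,0.04,0,0,0,0,0],[0.225,0.05,0,0,0,0,0]]'
python3 -m crank '[[0.045,0.003,0,0,0,0,0],[0.09,0.006,0,0,0,0,0],[0.125,0.01,0,0,0,0,0],[0.125,0.01,0,0,0,0,0]]'
```

```text
time: 3.15
position: [0.6036, 0.245, 0.2866]
tcp_rot: [0.0, 0.709, 0.705, -0.0]
force: [0.5, -0.0, -0.3]
width: 0.0005
grip_force: 0.0
time: 3.55
position: [0.6108, 0.3749, 0.2854]
tcp_rot: [-0.002, 0.706, 0.708, -0.0]
force: [-0.2, 1.1, -0.6]
width: 0.0006
grip_force: 0.0
```

```bash
python3 -m crank '[[0,0,0.045,0,0,0,0],[0,0,0.09,0,0,0,0],[0,0,0.13,0,0,0,0],[0,0,0.17,0,0,0,0],[0,0,0.17,0,0,0,0]]'
python3 -m crank '[[-0.015,0,0,0,0,0,0],[-0.03,0,0,0,0,0,0],[-0.045,0,0,0,0,0,0],[-0.055,0,0,0,0,0,0],[-0.065,0,0,0,0,0,0]]'
python3 -m crank '[[-0.015,0,0,0,0,0,0],[-0.03,0,0,0,0,0,0],[-0.045,0,0,0,0,0,0],[-0.055,0,0,0,0,0,0],[-0.055,0,0,0,0,0,0]]'
python3 -m crank '[[0.03,0,-0.02,0,0,0,0],[0.05,0,-0.05,0,0,0,0],[0.05,0,-0.09,0,0,0,0],[0.05,0,-0.12,0,0,0,0],[0.05,0,-0.15,0,0,0,0]]'
python3 -c "
from m import *"
```

```text
time: 4.05
position: [0.6107, 0.3649, 0.1104]
tcp_rot: [-0.0, 0.708, 0.706, -0.005]
force: [-1.4, -0.4, -0.6]
width: 0.0005
grip_force: 0.0
time: 4.55
position: [0.6141, 0.3015, 0.1179]
tcp_rot: [0.001, 0.708, 0.706, 0.0]
force: [1.0, 1.2, -0.2]
width: 0.0002
grip_force: 0.4
time: 5.05
position: [0.6135, 0.2493, 0.1173]
tcp_rot: [-0.001, 0.707, 0.707, 0.002]
force: [0.6, 4.7, 0.5]
width: 0.0005
grip_force: 2.0
time: 5.55
position: [0.6133, 0.2978, 0.2681]
tcp_rot: [0.0, 0.707, 0.707, -0.0]
force: [0.8, 0.4, -0.4]
width: 0.0002
grip_force: 0.0
white [329.2 241.4] [11 10 84] [ 0.5955 -0.0459  0.12  ]
white [294.1 280.3] [11 10 86] [0.4809 0.052  0.12  ]
white [274.8 289.3] [10  6 44] [0.4538 0.1063 0.12  ]
white [301.  299.3] [ 71  15 414] [0.4271 0.0305 0.12  ]
white [188.9 309. ] [ 15  19 204] [0.3915 0.3489 0.12  ]
black [194.4 215.8] [22 27 93] [0.6722 0.3706 0.015 ] [0.6583 0.3433 0.127 ] [0.6626 0.3516 0.093 ]
black [235.1 232.7] [  7  22 109] [0.6232 0.2432 0.015 ] [0.6128 0.2249 0.127 ] [0.616  0.2304 0.093 ]
black [295.1 245.6] [ 29  28 629] [0.5883 0.057  0.015 ] [0.5803 0.0518 0.127 ] [0.5827 0.0534 0.093 ]
black [334.1 255.1] [27 18 66] [ 0.5621 -0.064   0.015 ] [ 0.5559 -0.0607  0.127 ] [ 0.5578 -0.0617  0.093 ]
black [374.3 244.8] [17  6 47] [ 0.5972 -0.1877  0.015 ] [ 0.5886 -0.1757  0.127 ] [ 0.5912 -0.1793  0.093 ]
black [284.2 276.9] [17 27 64] [0.491  0.0875 0.015 ] [0.4898 0.0801 0.127 ] [0.4901 0.0824 0.093 ]
black [328.6 280.7] [ 28  28 633] [ 0.4829 -0.0491  0.015 ] [ 0.4823 -0.0469  0.127 ] [ 0.4825 -0.0476  0.093 ]
black [231.3 293. ] [ 52  45 315] [0.4375 0.2477 0.015 ] [0.4401 0.2291 0.127 ] [0.4393 0.2348 0.093 ]
black [249.7 327.3] [ 33  20 347] [0.3352 0.1875 0.015 ] [0.345  0.1731 0.127 ] [0.342  0.1775 0.093 ]
```

Run:
```python
from h import *
c=snap('scene','s1.png'); f=cv2.imread('pics/s1.png'); cv2.imwrite('pics/s1c.png',cv2.resize(f[150:330,340:560],None,fx=2.5,fy=2.5))
```

```text
(no output)
```

View pics/s1c.png

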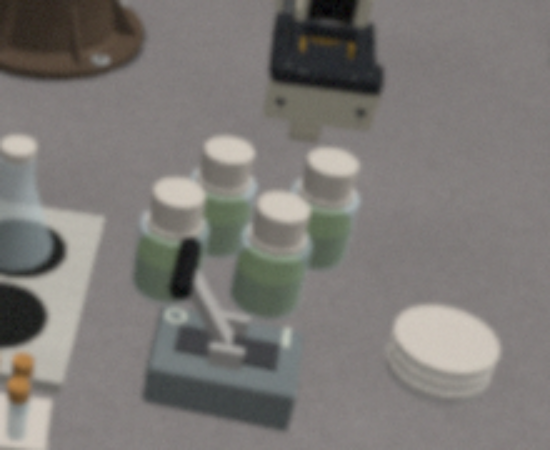

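Switch is off (bar at y≈0.225, on the ring side). Now the flask at (0.594,-0.046).

```bash
python3 -m crank '[[-0.045,0,0,0,0,0,0.07],[-0.09,0,0,0,0,0,0.07],[-0.135,-0.005,0,0,0,0,0.07],[-0.18,-0.01,0,0,0,0,0.07],[-0.225,-0.01,0,0,0,0,0.07]]' >/dev/null
python3 -m crank '[[-0.045,0,0,0,0,0,0.07],[-0.09,-0.005,0,0,0,0,0.07],[-0.119,-0.009,0,0,0,0,0.07],[-0.119,-0.009,0,0,0,0,0.07],[-0.119,-0.009,0,0,0,0,0.07]]'
python3 -m crank '[[0,0,0.045,0,0,0,0.07],[0,0,0.09,0,0,0,0.07],[0,0,0.13,0,0,0,0.07],[0,0,0.16,0,0,0,0.07],[0,0,0.16,0,0,0,0.07]]'
```

```text
time: 6.65
position: [0.5937, -0.0466, 0.2661]
tcp_rot: [-0.0, 0.708, 0.706, -0.0]
force: [-0.1, 1.4, 0.6]
width: 0.0692
grip_force: 0.0
time: 7.15
position: [0.5911, -0.0439, 0.1025]
tcp_rot: [-0.003, 0.706, 0.708, -0.002]
force: [-0.1, -0.1, 0.8]
width: 0.0698
grip_force: 0.0
```

```bash
python3 -m crank '[[0,0,-0.002,0,0,0,0.02],[0,0,-0.002,0,0,0,0.02],[0,0,-0.002,0,0,0,0.02],[0,0,-0.002,0,0,0,0.02],[0,0,-0.002,0,0,0,0.02]]' 30
python3 -m crank '[[0,0,0,0,0,0,0.02],[0,0,0,0,0,0,0.02],[0,0,0,0,0,0,0.02]]'
python3 -m crank '[[0,0,-0.03,0,0,0,0.02],[0,0,-0.07,0,0,0,0.02],[0,0,-0.11,0,0,0,0.02],[0,0,-0.15,0,0,0,0.02],[0,0,-0.16,0,0,0,0.02]]'
```

```text
time: 7.65
position: [0.5947, -0.0457, 0.1096]
tcp_rot: [0.001, 0.707, 0.707, 0.0]
force: [-0.0, -0.4, 3.5]
width: 0.0353
grip_force: 30.0
time: 7.95
position: [0.5949, -0.0457, 0.1095]
tcp_rot: [0.001, 0.707, 0.707, 0.0]
force: [0.6, -0.5, 6.5]
width: 0.0352
grip_force: 30.0
time: 8.45
position: [0.5958, -0.0453, 0.2732]
tcp_rot: [0.002, 0.707, 0.707, 0.002]
force: [0.7, -0.0, -2.2]
width: 0.0355
grip_force: 30.0
```

```bash
python3 -m crank '[[-0.03,-0.02,0,0,0,0,0.02],[-0.065,-0.04,0,0,0,0,0.02],[-0.1,-0.06,0,0,0,0,0.02],[-0.135,-0.08,0,0,0,0,0.02],[-0.17,-0.1,0,0,0,0,0.02]]' 
python3 -m crank '[[-0.035,-0.025,0,0,0,0,0.02],[-0.07,-0.05,0,0,0,0,0.02],[-0.105,-0.07,0,0,0,0,0.02],[-0.134,-0.09,0,0,0,0,0.02],[-0.134,-0.09,0,0,0,0,0.02]]'
python3 -m crank '[[0,0,0.03,0,0,0,0.02],[0,0,0.07,0,0,0,0.02],[0,0,0.11,0,0,0,0.02],[0,0,0.14,0,0,0,0.02],[0,0,0.15,0,0,0,0.02]]'
```

```text
time: 8.95
position: [0.4924, -0.2168, 0.2677]
tcp_rot: [-0.001, 0.707, 0.707, -0.0]
force: [0.7, -0.5, -1.6]
width: 0.0356
grip_force: 30.0
time: 9.45
position: [0.3994, -0.3545, 0.2673]
tcp_rot: [-0.001, 0.71, 0.704, -0.002]
force: [0.7, -0.8, -1.3]
width: 0.0353
grip_force: 30.0
time: 9.95
position: [0.402, -0.3477, 0.1151]
tcp_rot: [-0.003, 0.707, 0.707, -0.0]
force: [-1.1, 1.1, -2.0]
width: 0.0352
grip_force: 30.0
```

```bash
python3 -m crank '[[0,0.002,0.006,0,0,0,0.02],[0,0.002,0.011,0,0,0,0.02],[0,0.002,0.015,0,0,0,0.02],[0,0.002,0.015,0,0,0,0.02]]' 
python3 -c "
from h import *
print([readout.get_obs()[k] for k in('position','force')])"
```

```text
time: 10.35
position: [0.4064, -0.3498, 0.1042]
tcp_rot: [0.0, 0.707, 0.707, 0.0]
force: [-0.4, -0.6, -2.3]
width: 0.0353
grip_force: 30.0
[array([ 0.40640725, -0.34980611,  0.10420875]), array([-0.36858559, -0.58399455, -2.30640257])]
```

Still about 5 mm up: force shows the weight. I'll lower until contact.

```bash
python3 -m crank '[[0,0,0.002,0,0,0,0.02],[0,0,0.004,0,0,0,0.02],[0,0,0.005,0,0,0,0.02],[0,0,0.005,0,0,0,0.02]]'
```

```text
time: 10.75
position: [0.4065, -0.3499, 0.0995]
tcp_rot: [0.001, 0.707, 0.707, -0.0]
force: [-0.5, 0.4, 5.6]
width: 0.0351
grip_force: 30.0
```

```bash
python3 -m crank '[[0,0,0,0,0,0,0.07],[0,0,0,0,0,0,0.07],[0,0,0,0,0,0,0.07],[0,0,0,0,0,0,0.07],[0,0,0,0,0,0,0.07]]'
python3 -m crank '[[0,0,-0.03,0,0,0,0.07],[0,0,-0.07,0,0,0,0.07],[0,0,-0.11,0,0,0,0.07],[0,0,-0.15,0,0,0,0.07],[0,0,-0.17,0,0,0,0.07]]'
python3 -m crank '[[0.04,0.008,0,0,0,0,0.07],[0.08,0.015,0,0,0,0,0.07],[0.12,0.022,0,0,0,0,0.07],[0.16,0.03,0,0,0,0,0.07],[0.2,0.037,0,0,0,0,0.07]]'
python3 -m crank '[[0.04,0.008,0,0,0,0,0.07],[0.08,0.015,0,0,0,0,0.07],[0.12,0.022,0,0,0,0,0.07],[0.16,0.03,0,0,0,0,0.07],[0.2,0.037,0,0,0,0,0.07]]'
python3 -m crank '[[0,0,0.04,0,0,0,0.07],[0,0,0.08,0,0,0,0.07],[0,0,0.12,0,0,0,0.07],[0,0,0.15,0,0,0,0.07],[0,0,0.16,0,0,0,0.07]]'
```

```text
time: 11.25
position: [0.4061, -0.3496, 0.0987]
tcp_rot: [-0.0, 0.707, 0.707, -0.0]
force: [0.1, -0.3, 0.2]
width: 0.0683
grip_force: 0.0
time: 11.75
position: [0.4072, -0.35, 0.2724]
tcp_rot: [0.002, 0.707, 0.707, 0.0]
force: [0.1, -0.8, -0.4]
width: 0.07
grip_force: 0.0
time: 12.25
position: [0.4432, -0.148, 0.2688]
tcp_rot: [0.0, 0.707, 0.707, -0.0]
force: [0.9, 0.0, 0.3]
width: 0.07
grip_force: 0.0
time: 12.75
position: [0.4803, 0.0519, 0.2689]
tcp_rot: [0.0, 0.707, 0.707, 0.0]
force: [0.8, 0.1, -0.4]
width: 0.0704
grip_force: 0.0
time: 13.25
position: [0.4783, 0.05, 0.1061]
tcp_rot: [-0.001, 0.707, 0.707, -0.002]
force: [-0.7, -0.2, -0.3]
width: 0.0698
grip_force: 0.0
```

```bash
python3 -m crank '[[0,0,0,0,0,0,0.02],[0,0,0,0,0,0,0.02],[0,0,0,0,0,0,0.02],[0,0,0,0,0,0,0.02],[0,0,0,0,0,0,0.02]]' 30
python3 -m crank '[[0,0,0,0,0,0,0.02],[0,0,0,0,0,0,0.02]]'
python3 -m crank '[[0,0,-0.03,0,0,0,0.02],[0,0,-0.07,0,0,0,0.02],[0,0,-0.11,0,0,0,0.02],[0,0,-0.15,0,0,0,0.02],[0,0,-0.16,0,0,0,0.02]]'
python3 -m crank '[[-0.035,-0.01,0,0,0,0,0.02],[-0.07,-0.02,0,0,0,0,0.02],[-0.105,-0.028,0,0,0,0,0.02],[-0.14,-0.036,0,0,0,0,0.02],[-0.175,-0.044,0,0,0,0,0.02]]' 
python3 -m crank '[[-0.03,-0.01,0,0,0,0,0.02],[-0.06,-0.02,0,0,0,0,0.02],[-0.09,-0.024,0,0,0,0,0.02],[-0.115,-0.028,0,0,0,0,0.02],[-0.115,-0.028,0,0,0,0,0.02]]'
```

```text
time: 13.75
position: [0.481, 0.0504, 0.1096]
tcp_rot: [0.001, 0.707, 0.707, 0.001]
force: [1.3, 0.8, -1.7]
width: 0.0356
grip_force: 30.0
time: 13.95
position: [0.4811, 0.0505, 0.1095]
tcp_rot: [0.001, 0.707, 0.707, 0.001]
force: [0.1, -0.9, 6.1]
width: 0.0355
grip_force: 30.0
time: 14.45
position: [0.4817, 0.0511, 0.2726]
tcp_rot: [0.002, 0.707, 0.707, 0.002]
force: [0.6, 0.8, -1.8]
width: 0.0356
grip_force: 30.0
time: 14.95
position: [0.4348, -0.1259, 0.2677]
tcp_rot: [-0.001, 0.707, 0.707, -0.001]
force: [1.2, -0.6, -2.5]
width: 0.0354
grip_force: 30.0
time: 15.45
position: [0.4061, -0.2432, 0.2673]
tcp_rot: [-0.001, 0.709, 0.705, -0.001]
force: [-0.1, 0.7, -2.5]
width: 0.0353
grip_force: 30.0
```

```bash
python3 -m crank '[[0,0,0.04,0,0,0,0.02],[0,0,0.08,0,0,0,0.02],[0,0,0.12,0,0,0,0.02],[0,0,0.15,0,0,0,0.02],[0,0,0.162,0,0,0,0.02]]'
python3 -m crank '[[0,0,0.003,0,0,0,0.02],[0,0,0.006,0,0,0,0.02],[0,0,0.008,0,0,0,0.02],[0,0,0.008,0,0,0,0.02]]'
```

```text
time: 15.95
position: [0.4059, -0.2379, 0.1035]
tcp_rot: [-0.003, 0.707, 0.707, -0.001]
force: [-1.3, 0.9, -2.1]
width: 0.0354
grip_force: 30.0
time: 16.35
position: [0.409, -0.2399, 0.0997]
tcp_rot: [0.001, 0.707, 0.707, 0.0]
force: [0.1, 0.2, -2.1]
width: 0.0356
grip_force: 30.0
```

```bash
python3 -m crank '[[0,0,0.001,0,0,0,0.02],[0,0,0.0015,0,0,0,0.02]]'
python3 -m crank '[[0,0,0,0,0,0,0.07],[0,0,0,0,0,0,0.07],[0,0,0,0,0,0,0.07],[0,0,0,0,0,0,0.07],[0,0,0,0,0,0,0.07]]'
python3 -m crank '[[0,0,-0.03,0,0,0,0.07],[0,0,-0.07,0,0,0,0.07],[0,0,-0.11,0,0,0,0.07],[0,0,-0.15,0,0,0,0.07],[0,0,-0.17,0,0,0,0.07]]'
python3 - <<'E'
from h import *
c=snap('top','t3.png'); f=cv2.imread('pics/t3.png'); cv2.imwrite('pics/t3c.png',cv2.resize(f[185:345,175:475],None,fx=2.6,fy=2.6))
E
```

```text
time: 16.55
position: [0.4098, -0.2395, 0.0992]
tcp_rot: [0.002, 0.707, 0.707, 0.001]
force: [-2.4, 5.5, 20.9]
width: 0.0354
grip_force: 30.0
time: 17.05
position: [0.4081, -0.2397, 0.0972]
tcp_rot: [-0.0, 0.707, 0.707, -0.0]
force: [-0.2, 0.1, -0.3]
width: 0.0687
grip_force: 0.0
time: 17.55
position: [0.4092, -0.2399, 0.2706]
tcp_rot: [0.002, 0.707, 0.707, 0.001]
force: [-0.0, 0.4, -0.2]
width: 0.0703
grip_force: 0.0
```

View pics/t3c.png

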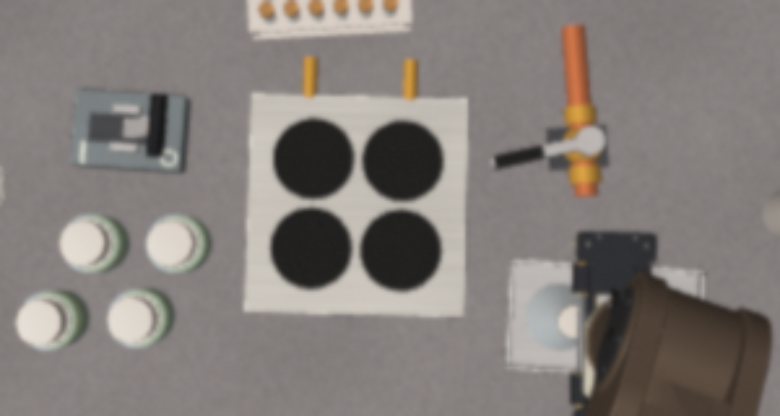

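```bash
python3 m2.py|grep ^1[57]0
```

```text
150 [226.7 233.3] [ 8  7 41] [0.611 0.251 0.115] [0.609 0.246 0.14 ]
150 [397.8 239.4] [ 22  11 126] [ 0.607 -0.245  0.115] [ 0.605 -0.241  0.14 ]
150 [207.3 278.3] [ 22  22 338] [0.48  0.301 0.115] [0.48  0.296 0.14 ]
150 [240.6 278.4] [ 22  22 351] [0.482 0.206 0.115] [0.482 0.202 0.14 ]
150 [436.5 291.5] [16 10 96] [ 0.459 -0.359  0.115] [ 0.46  -0.353  0.14 ]
150 [190.6 308.6] [ 22  23 337] [0.392 0.345 0.115] [0.394 0.339 0.14 ]
150 [225.6 307.3] [ 22  23 356] [0.399 0.246 0.115] [0.4   0.241 0.14 ]
170 [398.6 239.3] [21  9 84] [ 0.608 -0.247  0.115] [ 0.605 -0.243  0.14 ]
170 [206.  278.4] [ 17  21 253] [0.48  0.305 0.115] [0.48 0.3  0.14]
170 [239.3 278.4] [ 18  20 263] [0.482 0.21  0.115] [0.482 0.206 0.14 ]
170 [436.5 291.6] [11  7 48] [ 0.459 -0.359  0.115] [ 0.459 -0.353  0.14 ]
170 [189.3 308.7] [ 17  21 257] [0.392 0.349 0.115] [0.394 0.343 0.14 ]
170 [224.4 307.8] [ 17  20 262] [0.397 0.249 0.115] [0.398 0.245 0.14 ]
```

Plate is empty, switch off, one flask visible in the tray (crop 560,318), the other under the arm. On to jar J1 at (0.482,0.212).

```bash
python3 -m crank '[[0.045,0.008,0,0,0,0,0.08],[0.09,0.015,0,0,0,0,0.08],[0.135,0.022,0,0,0,0,0.08],[0.18,0.03,0,0,0,0,0.08],[0.225,0.037,0,0,0,0,0.08]]'
python3 -m crank '[[0.045,0.008,0,0,0,0,0.08],[0.09,0.015,0,0,0,0,0.08],[0.135,0.022,0,0,0,0,0.08],[0.18,0.03,0,0,0,0,0.08],[0.225,0.037,0,0,0,0,0.08]]'
python3 -m crank '[[0.002,0,0.04,0,0,0,0.08],[0.002,0,0.08,0,0,0,0.08],[0.002,0,0.12,0,0,0,0.08],[0.002,0,0.16,0,0,0,0.08],[0.002,0,0.18,0,0,0,0.08]]'
python3 -m crank '[[0,0,0.002,0,0,0,0.03],[0,0,0.002,0,0,0,0.03],[0,0,0.002,0,0,0,0.03],[0,0,0.002,0,0,0,0.03],[0,0,0.002,0,0,0,0.03]]' 35
python3 -m crank '[[0,0,0,0,0,0,0.03],[0,0,0,0,0,0,0.03]]'
python3 -m crank '[[0,0,-0.03,0,0,0,0.03],[0,0,-0.07,0,0,0,0.03],[0,0,-0.11,0,0,0,0.03],[0,0,-0.15,0,0,0,0.03],[0,0,-0.185,0,0,0,0.03]]'
```

```text
time: 18.15
position: [0.4447, -0.013, 0.2663]
tcp_rot: [-0.0, 0.707, 0.707, -0.0]
force: [1.4, 0.3, -0.2]
width: 0.0797
grip_force: 0.0
time: 18.65
position: [0.4821, 0.2118, 0.266]
tcp_rot: [-0.0, 0.707, 0.707, -0.001]
force: [0.7, -0.7, 0.1]
width: 0.08
grip_force: 0.0
time: 19.15
position: [0.4798, 0.211, 0.0829]
tcp_rot: [-0.001, 0.707, 0.707, -0.003]
force: [0.3, -0.6, 0.4]
width: 0.0801
grip_force: 0.0
time: 19.65
position: [0.4832, 0.2127, 0.0864]
tcp_rot: [0.001, 0.707, 0.707, 0.001]
force: [0.7, 0.1, 4.1]
width: 0.0494
grip_force: 35.0
time: 19.85
position: [0.4833, 0.2128, 0.0863]
tcp_rot: [0.001, 0.707, 0.707, 0.001]
force: [-0.4, -0.4, 6.4]
width: 0.0496
grip_force: 35.0
time: 20.35
position: [0.4819, 0.2124, 0.2723]
tcp_rot: [0.0, 0.707, 0.707, 0.0]
force: [1.6, -0.0, -3.4]
width: 0.0498
grip_force: 35.0
```

```bash
python3 -m crank '[[-0.03,0.015,0,0,0,0,0.03],[-0.06,0.03,0,0,0,0,0.03],[-0.095,0.045,0,0,0,0,0.03],[-0.13,0.06,0,0,0,0,0.03],[-0.165,0.07,0,0,0,0,0.03]]'
python3 -m crank '[[-0.035,0.015,0,0,0,0,0.03],[-0.07,0.03,0,0,0,0,0.03],[-0.097,0.036,0,0,0,0,0.03],[-0.097,0.036,0,0,0,0,0.03],[-0.097,0.036,0,0,0,0,0.03]]'
python3 -m crank '[[0,0,0.04,0,0,0,0.03],[0,0,0.08,0,0,0,0.03],[0,0,0.12,0,0,0,0.03],[0,0,0.15,0,0,0,0.03],[0,0,0.158,0,0,0,0.03]]'
python3 -m crank '[[0,0,0.003,0,0,0,0.03],[0,0,0.006,0,0,0,0.03],[0,0,0.008,0,0,0,0.03],[0,0,0.008,0,0,0,0.03]]'
```

```text
time: 20.85
position: [0.5526, 0.0457, 0.2701]
tcp_rot: [0.0, 0.707, 0.707, -0.0]
force: [0.3, 0.6, -2.5]
width: 0.0493
grip_force: 35.0
time: 21.35
position: [0.5878, -0.0502, 0.2698]
tcp_rot: [-0.001, 0.708, 0.706, -0.0]
force: [0.5, 1.3, -1.9]
width: 0.0494
grip_force: 35.0
time: 21.85
position: [0.5856, -0.0483, 0.1092]
tcp_rot: [-0.002, 0.706, 0.708, -0.002]
force: [0.1, 0.3, -2.5]
width: 0.0496
grip_force: 35.0
time: 22.25
position: [0.5889, -0.0496, 0.1053]
tcp_rot: [0.001, 0.707, 0.707, 0.001]
force: [0.5, -0.4, -2.0]
width: 0.0493
grip_force: 35.0
```

```bash
python3 -m crank '[[0,0,0.0015,0,0,0,0.03],[0,0,0.003,0,0,0,0.03],[0,0,0.004,0,0,0,0.03],[0,0,0.004,0,0,0,0.03]]'
```

```text
time: 22.65
position: [0.5887, -0.0497, 0.1013]
tcp_rot: [0.001, 0.707, 0.707, 0.0]
force: [-2.0, -0.7, 7.7]
width: 0.0494
grip_force: 35.0
```

```bash
python3 -m crank '[[0,0,0,0,0,0,0.08],[0,0,0,0,0,0,0.08],[0,0,0,0,0,0,0.08],[0,0,0,0,0,0,0.08],[0,0,0,0,0,0,0.08]]'
python3 -m crank '[[0,0,-0.03,0,0,0,0.08],[0,0,-0.07,0,0,0,0.08],[0,0,-0.11,0,0,0,0.08],[0,0,-0.15,0,0,0,0.08],[0,0,-0.17,0,0,0,0.08]]'
python3 m2.py|grep ^170
```

```text
time: 23.15
position: [0.5882, -0.0496, 0.1001]
tcp_rot: [-0.0, 0.707, 0.707, -0.0]
force: [-0.2, 0.1, -0.1]
width: 0.0794
grip_force: 0.0
time: 23.65
position: [0.5893, -0.0492, 0.274]
tcp_rot: [0.002, 0.707, 0.707, 0.002]
force: [0.3, 0.3, -0.0]
width: 0.0802
grip_force: 0.0
170 [398.3 239.4] [22  9 91] [ 0.607 -0.246  0.115] [ 0.605 -0.242  0.14 ]
170 [309.8 263.2] [ 21  33 240] [0.531 0.008 0.115] [0.53  0.008 0.14 ]
170 [206.  278.4] [ 17  21 258] [0.48  0.305 0.115] [0.48 0.3  0.14]
170 [224.3 307.8] [ 17  22 266] [0.397 0.249 0.115] [0.399 0.245 0.14 ]
170 [189.4 308.5] [ 17  21 260] [0.393 0.349 0.115] [0.394 0.343 0.14 ]
```

```bash
python3 -m crank '[[0.035,-0.025,0,0,0,0,0.08],[0.07,-0.05,0,0,0,0,0.08],[0.11,-0.07,0,0,0,0,0.08],[0.15,-0.095,0,0,0,0,0.08],[0.19,-0.12,0,0,0,0,0.08]]'
python3 -m crank '[[0.035,-0.025,0,0,0,0,0.08],[0.07,-0.05,0,0,0,0,0.08],[0.11,-0.071,0,0,0,0,0.08],[0.11,-0.071,0,0,0,0,0.08],[0.11,-0.071,0,0,0,0,0.08]]'
python3 -m crank '[[0,0,0.04,0,0,0,0.08],[0,0,0.08,0,0,0,0.08],[0,0,0.12,0,0,0,0.08],[0,0,0.16,0,0,0,0.08],[0,0,0.185,0,0,0,0.08]]'
python3 -m crank '[[0,0,0,0,0,0,0.03],[0,0,0,0,0,0,0.03],[0,0,0,0,0,0,0.03],[0,0,0,0,0,0,0.03],[0,0,0,0,0,0,0.03]]' 35
python3 -m crank '[[0,0,0,0,0,0,0.03],[0,0,0,0,0,0,0.03]]'
python3 -m crank '[[0,0,-0.03,0,0,0,0.03],[0,0,-0.07,0,0,0,0.03],[0,0,-0.11,0,0,0,0.03],[0,0,-0.15,0,0,0,0.03],[0,0,-0.185,0,0,0,0.03]]'
```

```text
time: 24.2
position: [0.4671, 0.1416, 0.2701]
tcp_rot: [0.0, 0.707, 0.707, -0.0]
force: [1.2, 0.5, 0.2]
width: 0.0799
grip_force: 0.0
time: 24.7
position: [0.3967, 0.2512, 0.2701]
tcp_rot: [0.0, 0.706, 0.708, -0.0]
force: [0.2, -0.5, 0.6]
width: 0.0803
grip_force: 0.0
time: 25.2
position: [0.3972, 0.2478, 0.0823]
tcp_rot: [-0.0, 0.708, 0.706, -0.002]
force: [0.3, 0.0, 0.4]
width: 0.0802
grip_force: 0.0
time: 25.7
position: [0.3984, 0.2508, 0.0865]
tcp_rot: [0.001, 0.707, 0.707, 0.001]
force: [0.0, -1.2, 8.2]
width: 0.049
grip_force: 35.0
time: 25.9
position: [0.3984, 0.2508, 0.0865]
tcp_rot: [0.001, 0.707, 0.707, 0.001]
force: [0.2, -2.7, 8.5]
width: 0.0497
grip_force: 35.0
time: 26.4
position: [0.397, 0.2505, 0.2726]
tcp_rot: [0.0, 0.707, 0.707, 0.001]
force: [1.1, 0.1, -3.5]
width: 0.0493
grip_force: 35.0
```

```bash
python3 -m crank '[[-0.03,0.01,0,0,0,0,0.03],[-0.06,0.02,0,0,0,0,0.03],[-0.095,0.03,0,0,0,0,0.03],[-0.13,0.04,0,0,0,0,0.03],[-0.165,0.05,0,0,0,0,0.03]]'
python3 -m crank '[[-0.035,0.01,0,0,0,0,0.03],[-0.07,0.02,0,0,0,0,0.03],[-0.105,0.03,0,0,0,0,0.03],[-0.1345,0.0355,0,0,0,0,0.03],[-0.1345,0.0355,0,0,0,0,0.03]]'
python3 -m crank '[[0,0,0.04,0,0,0,0.03],[0,0,0.08,0,0,0,0.03],[0,0,0.12,0,0,0,0.03],[0,0,0.15,0,0,0,0.03],[0,0,0.158,0,0,0,0.03]]'
python3 -m crank '[[0,0,0.003,0,0,0,0.03],[0,0,0.006,0,0,0,0.03],[0,0,0.008,0,0,0,0.03],[0,0,0.01,0,0,0,0.03],[0,0,0.01,0,0,0,0.03]]'
```

```text
time: 26.9
position: [0.4471, 0.0839, 0.2706]
tcp_rot: [0.0, 0.707, 0.707, 0.0]
force: [-0.2, 0.1, -1.9]
width: 0.0492
grip_force: 35.0
time: 27.4
position: [0.4828, -0.0541, 0.27]
tcp_rot: [0.0, 0.71, 0.705, -0.001]
force: [-0.5, 1.2, -2.3]
width: 0.0492
grip_force: 35.0
time: 27.9
position: [0.4803, -0.0487, 0.1097]
tcp_rot: [-0.002, 0.707, 0.707, -0.002]
force: [0.1, -0.3, -1.6]
width: 0.0491
grip_force: 35.0
time: 28.4
position: [0.483, -0.0492, 0.1027]
tcp_rot: [0.0, 0.707, 0.707, 0.0]
force: [0.5, -0.2, -2.3]
width: 0.0495
grip_force: 35.0
```

```bash
python3 -m crank '[[0,0,0.001,0,0,0,0.03],[0,0,0.0015,0,0,0,0.03],[0,0,0.0015,0,0,0,0.03]]'
python3 -m crank '[[0,0,0,0,0,0,0.08],[0,0,0,0,0,0,0.08],[0,0,0,0,0,0,0.08],[0,0,0,0,0,0,0.08],[0,0,0,0,0,0,0.08]]'
python3 -m crank '[[0,0,-0.03,0,0,0,0.08],[0,0,-0.07,0,0,0,0.08],[0,0,-0.11,0,0,0,0.08],[0,0,-0.15,0,0,0,0.08],[0,0,-0.17,0,0,0,0.08]]'
python3 m2.py|grep ^170
```

```text
time: 28.7
position: [0.483, -0.0492, 0.1015]
tcp_rot: [0.001, 0.707, 0.707, 0.0]
force: [-2.7, 0.2, 7.7]
width: 0.0493
grip_force: 35.0
time: 29.2
position: [0.4827, -0.0491, 0.1007]
tcp_rot: [-0.0, 0.707, 0.707, -0.0]
force: [-0.3, 0.0, 0.6]
width: 0.0793
grip_force: 0.0
time: 29.7
position: [0.4839, -0.0488, 0.2742]
tcp_rot: [0.002, 0.707, 0.707, 0.001]
force: [0.9, 0.2, 0.5]
width: 0.0802
grip_force: 0.0
170 [398.7 239.3] [20  9 79] [ 0.608 -0.248  0.115] [ 0.605 -0.244  0.14 ]
170 [331.8 237.8] [13  4 40] [ 0.607 -0.053  0.115] [ 0.604 -0.053  0.14 ]
170 [205.9 278.3] [ 17  21 247] [0.48  0.305 0.115] [0.48 0.3  0.14]
170 [189.3 308.7] [ 17  21 254] [0.392 0.349 0.115] [0.394 0.343 0.14 ]
170 [434.5 310.8] [ 13  12 123] [ 0.404 -0.354  0.115] [ 0.405 -0.348  0.14 ]
```

```bash
python3 -m crank '[[0.045,0,0,0,0,0,0.08],[0.09,0,0,0,0,0,0.08],[0.135,0,0,0,0,0,0.08],[0.18,0,0,0,0,0,0.08],[0.225,0,0,0,0,0,0.08]]'
python3 -m crank '[[0.045,0,0,0,0,0,0.08],[0.09,0,0,0,0,0,0.08],[0.131,-0.003,0,0,0,0,0.08],[0.131,-0.003,0,0,0,0,0.08],[0.131,-0.003,0,0,0,0,0.08]]'
python3 -m crank '[[0,0,0.04,0,0,0,0.08],[0,0,0.08,0,0,0,0.08],[0,0,0.12,0,0,0,0.08],[0,0,0.16,0,0,0,0.08],[0,0,0.185,0,0,0,0.08]]'
python3 -m crank '[[0,0,0,0,0,0,0.03],[0,0,0,0,0,0,0.03],[0,0,0,0,0,0,0.03],[0,0,0,0,0,0,0.03],[0,0,0,0,0,0,0.03]]' 35
python3 -m crank '[[0,0,0,0,0,0,0.03],[0,0,0,0,0,0,0.03]]'
python3 -m crank '[[0,0,-0.03,0,0,0,0.03],[0,0,-0.07,0,0,0,0.03],[0,0,-0.11,0,0,0,0.03],[0,0,-0.15,0,0,0,0.03],[0,0,-0.185,0,0,0,0.03]]'
```

```text
time: 30.25
position: [0.4825, 0.1774, 0.2705]
tcp_rot: [0.0, 0.707, 0.707, -0.0]
force: [1.1, 0.0, -0.4]
width: 0.0798
grip_force: 0.0
time: 30.75
position: [0.4792, 0.3077, 0.2701]
tcp_rot: [-0.0, 0.706, 0.708, -0.0]
force: [0.1, -0.3, 0.3]
width: 0.08
grip_force: 0.0
time: 31.25
position: [0.4796, 0.3034, 0.0827]
tcp_rot: [0.0, 0.708, 0.706, -0.002]
force: [0.6, 0.3, 0.3]
width: 0.0802
grip_force: 0.0
time: 31.75
position: [0.4809, 0.3074, 0.0873]
tcp_rot: [0.0, 0.707, 0.707, 0.001]
force: [1.5, -0.2, 5.7]
width: 0.0494
grip_force: 35.0
time: 31.95
position: [0.481, 0.3074, 0.0872]
tcp_rot: [0.001, 0.707, 0.707, 0.001]
force: [0.3, -1.7, 7.6]
width: 0.0493
grip_force: 35.0
time: 32.45
position: [0.4796, 0.307, 0.2731]
tcp_rot: [0.0, 0.707, 0.707, 0.0]
force: [1.0, -0.9, -1.7]
width: 0.0497
grip_force: 35.0
```

```bash
python3 -m crank '[[-0.03,0.015,0,0,0,0,0.03],[-0.06,0.03,0,0,0,0,0.03],[-0.095,0.045,0,0,0,0,0.03],[-0.13,0.06,0,0,0,0,0.03],[-0.165,0.075,0,0,0,0,0.03]]'
python3 -m crank '[[-0.035,0.015,0,0,0,0,0.03],[-0.07,0.03,0,0,0,0,0.03],[-0.085,0.0335,0,0,0,0,0.03],[-0.085,0.0335,0,0,0,0,0.03],[-0.085,0.0335,0,0,0,0,0.03]]'
python3 -m crank '[[0,0,0.04,0,0,0,0.03],[0,0,0.08,0,0,0,0.03],[0,0,0.12,0,0,0,0.03],[0,0,0.15,0,0,0,0.03],[0,0,0.158,0,0,0,0.03]]'
python3 -m crank '[[0,0,0.003,0,0,0,0.03],[0,0,0.006,0,0,0,0.03],[0,0,0.008,0,0,0,0.03],[0,0,0.0105,0,0,0,0.03],[0,0,0.0105,0,0,0,0.03]]'
```

```text
time: 32.95
position: [0.5549, 0.1403, 0.2709]
tcp_rot: [0.0, 0.707, 0.707, -0.0]
force: [0.0, 0.4, -2.5]
width: 0.0494
grip_force: 35.0
time: 33.45
position: [0.5877, 0.0576, 0.2708]
tcp_rot: [-0.0, 0.707, 0.707, 0.0]
force: [0.1, 0.2, -2.7]
width: 0.0495
grip_force: 35.0
time: 33.95
position: [0.5856, 0.0582, 0.1098]
tcp_rot: [-0.002, 0.706, 0.708, -0.002]
force: [-0.5, -0.3, -1.8]
width: 0.0495
grip_force: 35.0
time: 34.45
position: [0.5886, 0.0568, 0.1027]
tcp_rot: [0.0, 0.707, 0.707, 0.0]
force: [-0.3, 0.7, -1.9]
width: 0.0495
grip_force: 35.0
```

```bash
python3 -m crank '[[0,0,0.0008,0,0,0,0.03],[0,0,0.0015,0,0,0,0.03],[0,0,0.0015,0,0,0,0.03]]'
python3 -m crank '[[0,0,0,0,0,0,0.08],[0,0,0,0,0,0,0.08],[0,0,0,0,0,0,0.08],[0,0,0,0,0,0,0.08],[0,0,0,0,0,0,0.08]]'
python3 -m crank '[[0,0,-0.03,0,0,0,0.08],[0,0,-0.07,0,0,0,0.08],[0,0,-0.11,0,0,0,0.08],[0,0,-0.15,0,0,0,0.08],[0,0,-0.17,0,0,0,0.08]]'
python3 m2.py|grep ^170
```

```text
time: 34.75
position: [0.5888, 0.0569, 0.1022]
tcp_rot: [0.001, 0.707, 0.707, 0.0]
force: [-2.7, -0.5, 10.7]
width: 0.0491
grip_force: 35.0
time: 35.25
position: [0.5882, 0.0569, 0.1006]
tcp_rot: [-0.0, 0.707, 0.707, -0.0]
force: [0.2, -0.0, 0.4]
width: 0.0795
grip_force: 0.0
time: 35.75
position: [0.5893, 0.0576, 0.2745]
tcp_rot: [0.001, 0.707, 0.707, 0.002]
force: [0.6, 0.6, 0.3]
width: 0.0794
grip_force: 0.0
170 [398.4 239.3] [20  9 86] [ 0.607 -0.247  0.115] [ 0.605 -0.243  0.14 ]
170 [331.5 244.4] [ 19  18 253] [ 0.587 -0.053  0.115] [ 0.586 -0.052  0.14 ]
170 [274.8 292.1] [ 17  36 325] [0.446 0.106 0.115] [0.446 0.104 0.14 ]
170 [335.7 278. ] [ 8 13 49] [ 0.491 -0.067  0.115] [ 0.49  -0.067  0.14 ]
170 [189.3 308.6] [ 17  21 257] [0.392 0.349 0.115] [0.394 0.343 0.14 ]
```

```bash
python3 -m crank '[[0.035,-0.025,0,0,0,0,0.08],[0.07,-0.05,0,0,0,0,0.08],[0.11,-0.075,0,0,0,0,0.08],[0.15,-0.1,0,0,0,0,0.08],[0.185,-0.125,0,0,0,0,0.08]]'
python3 -m crank '[[0.035,-0.025,0,0,0,0,0.08],[0.07,-0.05,0,0,0,0,0.08],[0.108,-0.071,0,0,0,0,0.08],[0.108,-0.071,0,0,0,0,0.08],[0.108,-0.071,0,0,0,0,0.08]]'
python3 -m crank '[[0,0,0.04,0,0,0,0.08],[0,0,0.08,0,0,0,0.08],[0,0,0.12,0,0,0,0.08],[0,0,0.16,0,0,0,0.08],[0,0,0.185,0,0,0,0.08]]'
python3 -m crank '[[0,0,0,0,0,0,0.03],[0,0,0,0,0,0,0.03],[0,0,0,0,0,0,0.03],[0,0,0,0,0,0,0.03],[0,0,0,0,0,0,0.03]]' 35
python3 -m crank '[[0,0,0,0,0,0,0.03],[0,0,0,0,0,0,0.03]]'
python3 -m crank '[[0,0,-0.03,0,0,0,0.03],[0,0,-0.07,0,0,0,0.03],[0,0,-0.11,0,0,0,0.03],[0,0,-0.15,0,0,0,0.03],[0,0,-0.185,0,0,0,0.03]]'
```

```text
time: 36.3
position: [0.4619, 0.2437, 0.2706]
tcp_rot: [-0.0, 0.707, 0.707, 0.0]
force: [0.1, 0.8, 0.1]
width: 0.0799
grip_force: 0.0
time: 36.8
position: [0.3916, 0.3507, 0.2705]
tcp_rot: [-0.0, 0.706, 0.708, -0.0]
force: [-0.0, 0.1, -0.2]
width: 0.0801
grip_force: 0.0
time: 37.3
position: [0.3928, 0.347, 0.0827]
tcp_rot: [0.0, 0.708, 0.706, -0.002]
force: [-0.7, -0.8, -0.6]
width: 0.0796
grip_force: 0.0
time: 37.8
position: [0.3932, 0.3505, 0.0871]
tcp_rot: [0.0, 0.707, 0.707, 0.001]
force: [0.8, -1.2, 7.4]
width: 0.0497
grip_force: 35.0
time: 38.0
position: [0.3933, 0.3505, 0.0871]
tcp_rot: [0.0, 0.707, 0.707, 0.001]
force: [0.9, -1.5, 7.1]
width: 0.0496
grip_force: 35.0
time: 38.5
position: [0.3921, 0.3498, 0.2731]
tcp_rot: [0.0, 0.707, 0.707, 0.0]
force: [0.8, 1.1, -3.7]
width: 0.0494
grip_force: 35.0
```

```bash
python3 -m crank '[[-0.03,0.01,0,0,0,0,0.03],[-0.06,0.02,0,0,0,0,0.03],[-0.095,0.03,0,0,0,0,0.03],[-0.13,0.04,0,0,0,0,0.03],[-0.165,0.05,0,0,0,0,0.03]]'
python3 -m crank '[[-0.035,0.01,0,0,0,0,0.03],[-0.07,0.02,0,0,0,0,0.03],[-0.1,0.03,0,0,0,0,0.03],[-0.128,0.041,0,0,0,0,0.03],[-0.128,0.041,0,0,0,0,0.03]]'
python3 -m crank '[[0,0,0.04,0,0,0,0.03],[0,0,0.08,0,0,0,0.03],[0,0,0.12,0,0,0,0.03],[0,0,0.15,0,0,0,0.03],[0,0,0.158,0,0,0,0.03]]'
python3 -m crank '[[0,0,0.003,0,0,0,0.03],[0,0,0.006,0,0,0,0.03],[0,0,0.008,0,0,0,0.03],[0,0,0.0105,0,0,0,0.03],[0,0,0.0105,0,0,0,0.03]]'
python3 -m crank '[[0,0,0.0008,0,0,0,0.03],[0,0,0.0015,0,0,0,0.03],[0,0,0.0015,0,0,0,0.03]]'
```

```text
time: 39.0
position: [0.4422, 0.1833, 0.2709]
tcp_rot: [0.0, 0.707, 0.707, -0.0]
force: [0.7, 1.1, -3.8]
width: 0.0496
grip_force: 35.0
time: 39.5
position: [0.4842, 0.0518, 0.2705]
tcp_rot: [0.001, 0.71, 0.705, -0.001]
force: [-0.4, 0.4, -3.5]
width: 0.0495
grip_force: 35.0
time: 40.0
position: [0.4809, 0.0567, 0.1102]
tcp_rot: [-0.002, 0.707, 0.707, -0.002]
force: [0.0, 0.8, -1.9]
width: 0.0493
grip_force: 35.0
time: 40.5
position: [0.4835, 0.0568, 0.1026]
tcp_rot: [0.0, 0.707, 0.707, 0.0]
force: [0.0, 0.6, -3.3]
width: 0.0493
grip_force: 35.0
time: 40.8
position: [0.4836, 0.0568, 0.1021]
tcp_rot: [0.001, 0.707, 0.707, 0.0]
force: [-5.5, -1.8, 15.4]
width: 0.0496
grip_force: 35.0
```

```bash
python3 -m crank '[[0,0,0,0,0,0,0.08],[0,0,0,0,0,0,0.08],[0,0,0,0,0,0,0.08],[0,0,0,0,0,0,0.08],[0,0,0,0,0,0,0.08]]'
python3 -m crank '[[0,0,-0.03,0,0,0,0.08],[0,0,-0.07,0,0,0,0.08],[0,0,-0.11,0,0,0,0.08],[0,0,-0.15,0,0,0,0.08],[0,0,-0.17,0,0,0,0.08]]'
python3 -m crank '[[0.045,-0.02,0,0,0,0,0.08],[0.09,-0.04,0,0,0,0,0.08],[0.135,-0.06,0,0,0,0,0.08],[0.18,-0.08,0,0,0,0,0.08],[0.225,-0.1,0,0,0,0,0.08]]'
python3 -m crank '[[0,0,0,0,0,0,0.08],[0,0,0,0,0,0,0.08]]'
python3 - <<'E'
from h import *
c=snap('top','t4.png'); f=cv2.imread('pics/t4.png'); cv2.imwrite('pics/t4c.png',cv2.resize(f[185:345,175:475],None,fx=2.6,fy=2.6))
E
```

```text
time: 41.3
position: [0.4833, 0.0569, 0.1007]
tcp_rot: [-0.0, 0.707, 0.707, 0.0]
force: [-0.2, -0.5, -0.1]
width: 0.0794
grip_force: 0.0
time: 41.8
position: [0.4842, 0.0575, 0.2741]
tcp_rot: [0.001, 0.707, 0.707, 0.002]
force: [0.7, 1.0, -0.6]
width: 0.0797
grip_force: 0.0
time: 42.3
position: [0.3824, 0.2833, 0.2709]
tcp_rot: [0.0, 0.707, 0.707, 0.0]
force: [1.9, 0.4, 0.5]
width: 0.08
grip_force: 0.0
time: 42.5
position: [0.3826, 0.2829, 0.2706]
tcp_rot: [-0.0, 0.706, 0.708, -0.0]
force: [-0.1, -0.4, 0.3]
width: 0.0799
grip_force: 0.0
```

View pics/t4c.png

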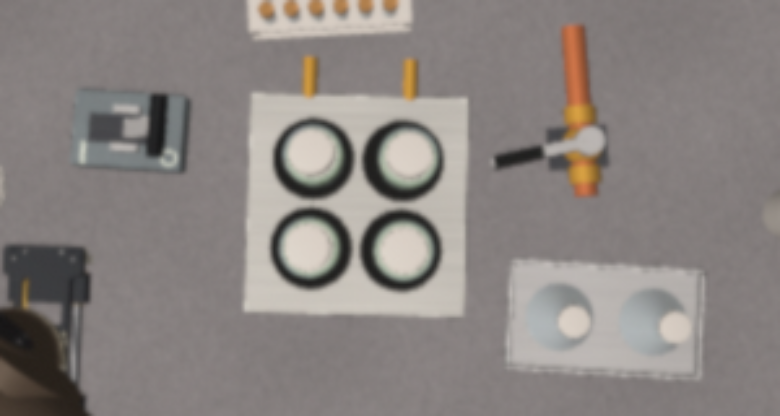

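```bash
python3 m2.py|grep -E '^170|pipe'; python3 -c "
from h import *
c=camera('top')
for n,p in dict(A=(.5884,.0572),B=(.5884,-.0491),C=(.4828,.057),D=(.4827,-.0493)).items(): print(n,proj(c,p+(.13,)).round(1))"
```

```text
170 [293.8 243. ] [ 19  18 244] [0.589 0.056 0.115] [0.587 0.055 0.14 ]
170 [398.7 239.2] [20  9 77] [ 0.608 -0.248  0.115] [ 0.606 -0.244  0.14 ]
170 [331.4 244.3] [ 19  17 250] [ 0.588 -0.053  0.115] [ 0.586 -0.052  0.14 ]
170 [311.7 263.2] [ 30  30 277] [0.532 0.003 0.115] [0.531 0.002 0.14 ]
170 [292.6 280. ] [ 18  19 277] [0.482 0.057 0.115] [0.482 0.055 0.14 ]
170 [329.5 281. ] [ 19  19 275] [ 0.481 -0.05   0.115] [ 0.481 -0.049  0.14 ]
170 [434.5 310.8] [ 13  12 123] [ 0.404 -0.354  0.115] [ 0.405 -0.348  0.14 ]
pipe 5.044455 0.65325826 -0.25285363 [ 0.55376333 -0.27858525] [ 0.75013106 -0.23307562]
A [293.2 242.6]
B [330.3 243.6]
C [292.2 279.6]
D [329.5 280.6]
```

All four jars are centred within a few mm, both flasks stand in the tray, and the switch is off. Next the valve: the handle points 104° in world, the target is 140°.

```bash
python3 -m crank '[[-0.04,0.018,0,0,0,0,0.05],[-0.08,0.036,0,0,0,0,0.05],[-0.12,0.054,0,0,0,0,0.05],[-0.16,0.072,0,0,0,0,0.05],[-0.2,0.09,0,0,0,0,0.05]]'
python3 -m crank '[[-0.04,0.018,0,0,0,0,0.05],[-0.08,0.036,0,0,0,0,0.05],[-0.12,0.054,0,0,0,0,0.05],[-0.16,0.072,0,0,0,0,0.05],[-0.2,0.09,0,0,0,0,0.05]]'
python3 -m crank '[[-0.03,0.015,0,0,0,-5,0.05],[-0.059,0.0255,0,0,0,-10,0.05],[-0.059,0.0255,0,0,0,-14,0.05],[-0.059,0.0255,0,0,0,-14,0.05],[-0.059,0.0255,0,0,0,-14,0.05]]'
python3 - <<'E'
from h import *
o=readout.get_obs(); print(o['joints'].round(2),R.from_quat(np.roll(o['tcp_rot'],-1)).as_matrix().round(3)[:,0])
E
```

```text
time: 43.15
position: [0.474, 0.0782, 0.2708]
tcp_rot: [0.0, 0.708, 0.706, -0.0]
force: [0.7, 0.3, 0.1]
width: 0.051
grip_force: 0.0
time: 43.65
position: [0.5631, -0.1222, 0.2706]
tcp_rot: [0.0, 0.708, 0.706, -0.0]
force: [1.4, -0.2, -0.7]
width: 0.0498
grip_force: 0.0
time: 44.15
position: [0.5881, -0.1778, 0.2706]
tcp_rot: [-0.0, 0.617, 0.787, -0.0]
force: [0.7, -0.9, -0.4]
width: 0.05
grip_force: 0.0
[ 0.64  0.47 -0.65  1.5   0.29  1.28  0.2 ] [-0.238  0.971  0.   ]
```

```bash
python3 -m crank '[[0,0,0.04,0,0,0,0.05],[0,0,0.08,0,0,0,0.05],[0,0,0.12,0,0,0,0.05],[0,0,0.16,0,0,0,0.05],[0,0,0.185,0,0,0,0.05]]'
python3 -m crank '[[0,0,0.005,0,0,0,0.05],[0,0,0.005,0,0,0,0.05],[0,0,0.005,0,0,0,0.0],[0,0,0.005,0,0,0,0.0],[0,0,0.005,0,0,0,0.0]]' 15
python3 -m crank '[[0,0,0,0,0,0,0],[0,0,0,0,0,0,0],[0,0,0,0,0,0,0]]'
```

```text
time: 44.65
position: [0.5869, -0.1766, 0.0832]
tcp_rot: [-0.001, 0.616, 0.788, -0.001]
force: [-0.5, -0.5, -0.2]
width: 0.0503
grip_force: 0.0
time: 45.15
position: [0.5894, -0.1773, 0.0821]
tcp_rot: [0.001, 0.616, 0.788, 0.0]
force: [-0.6, -0.3, 0.2]
width: 0.0305
grip_force: 0.0
time: 45.45
position: [0.5893, -0.1771, 0.0813]
tcp_rot: [0.001, 0.616, 0.788, 0.0]
force: [0.7, -0.1, 3.1]
width: 0.0139
grip_force: 15.0
```

```bash
python3 -m crank '[[-0.0002,-0.0058,0,0,0,-4,0],[-0.0008,-0.0117,0,0,0,-8,0],[-0.0018,-0.0174,0,0,0,-12,0],[-0.0029,-0.0217,0,0,0,-15,0],[-0.0041,-0.0259,0,0,0,-18,0]]'
python3 -m crank '[[-0.0002,-0.0058,0,0,0,-4,0],[-0.0008,-0.0117,0,0,0,-8,0],[-0.0018,-0.0174,0,0,0,-12,0],[-0.0029,-0.0217,0,0,0,-15,0],[-0.0041,-0.0259,0,0,0,-18,0]]'
python3 -m crank '[[0,0,0,0,0,0,0],[0,0,0,0,0,0,0],[0,0,0,0,0,0,0]]'
python3 - <<'E'
from h import *
o=readout.get_obs(); r=R.from_quat(np.roll(o['tcp_rot'],-1)).as_matrix()[:,0]; print(np.degrees(np.arctan2(r[1],r[0])),o['position'],o['wrist_torque'])
E
```

```text
time: 45.95
position: [0.566, -0.1877, 0.0813]
tcp_rot: [0.001, 0.484, 0.875, 0.001]
force: [4.9, -0.8, -0.9]
width: 0.0141
grip_force: 14.9
time: 46.45
position: [0.5468, -0.2052, 0.0813]
tcp_rot: [0.002, 0.341, 0.94, 0.001]
force: [8.1, -2.6, -2.3]
width: 0.014
grip_force: 14.9
time: 46.75
position: [0.5464, -0.2057, 0.0813]
tcp_rot: [0.002, 0.342, 0.94, 0.0]
force: [5.5, -3.6, -0.8]
width: 0.014
grip_force: 15.0
139.94817668200787 [ 0.54639502 -0.20568118  0.081306  ] [-0.62783906 -1.2039596   0.21241676]
```

```bash
python3 -m crank '[[0,0,0,0,0,0,0.045],[0,0,0,0,0,0,0.045],[0,0,0,0,0,0,0.045],[0,0,0,0,0,0,0.045],[0,0,0,0,0,0,0.045]]'
python3 -m crank '[[0,0,-0.04,0,0,0,0.045],[0,0,-0.08,0,0,0,0.045],[0,0,-0.12,0,0,0,0.045],[0,0,-0.16,0,0,0,0.045],[0,0,-0.19,0,0,0,0.045]]'
python3 -m crank '[[0,0,0,0,0,8.5,0],[0,0,0,0,0,17,0],[0,0,0,0,0,25.5,0],[0,0,0,0,0,34,0],[0,0,0,0,0,42,0]]' 20
python3 -m crank '[[0,0,0,0,0,8,0],[0,0,0,0,0,8,0]]'
python3 -m crank '[[0.045,-0.01,0,0,0,0,0],[0.09,-0.02,0,0,0,0,0],[0.135,-0.03,0,0,0,0,0],[0.18,-0.04,0,0,0,0,0],[0.225,-0.05,0,0,0,0,0]]'
python3 - <<'E'
from h import *
c=snap('top','t5.png'); f=cv2.imread('pics/t5.png'); cv2.imwrite('pics/t5c.png',cv2.resize(f[185:285,355:435],None,fx=6,fy=6,interpolation=cv2.INTER_CUBIC))
c=snap('scene','s5.png'); f=cv2.imread('pics/s5.png'); cv2.imwrite('pics/s5c.png',cv2.resize(f[200:310,170:290],None,fx=5,fy=5,interpolation=cv2.INTER_CUBIC))
E
```

```text
time: 47.25
position: [0.5445, -0.2045, 0.0807]
tcp_rot: [-0.0, 0.342, 0.94, -0.0]
force: [-0.0, -0.7, -0.3]
width: 0.0444
grip_force: 0.0
time: 47.75
position: [0.5451, -0.2043, 0.2735]
tcp_rot: [0.001, 0.342, 0.94, 0.0]
force: [0.4, -0.3, 0.5]
width: 0.0448
grip_force: 0.0
time: 48.25
position: [0.5445, -0.2044, 0.2707]
tcp_rot: [-0.0, 0.658, 0.753, -0.0]
force: [-0.2, 0.2, -1.2]
width: 0.0094
grip_force: 0.0
time: 48.45
position: [0.5446, -0.2043, 0.2708]
tcp_rot: [0.0, 0.708, 0.706, -0.0]
force: [-0.8, -0.7, 0.3]
width: 0.0005
grip_force: 0.0
time: 48.95
position: [0.494, 0.0221, 0.2708]
tcp_rot: [0.0, 0.706, 0.709, -0.0]
force: [0.5, -0.6, 0.1]
width: 0.0007
grip_force: 0.0
```

View pics/t5c.png

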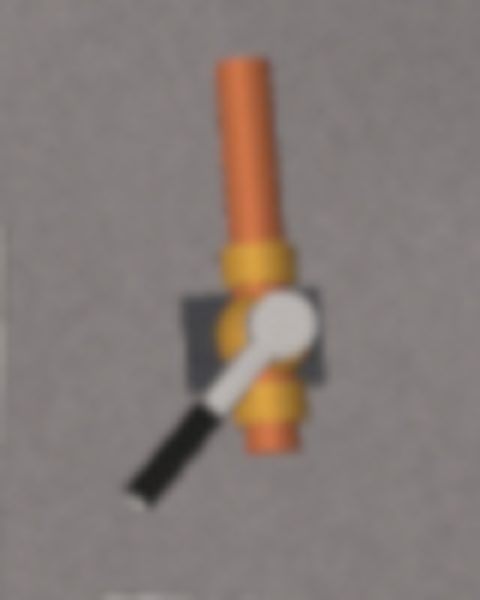

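View pics/s5c.png

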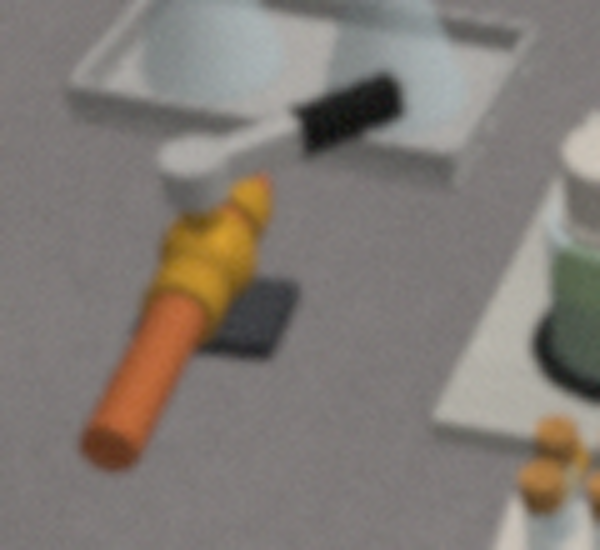

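The top crop shows the handle from hub (284,326) to end (140,494), and the pipe from (244,60) to (272,452). I'll check the angle.

Run:
```python
from h import *
c=camera('top'); q=lambda u,v,z:ray(c,355+(u+.5)/6-.5,185+(v+.5)/6-.5,z)
a=lambda p,r:np.degrees(np.arctan2(r[1]-p[1],r[0]-p[0]))
print('pipe',a(q(272,450,.042),q(244,62,.042)))
h0,h1=q(284,326,.104),q(140,494,.1); print('handle',a(h0,h1),h0,h1)
f=c['frame'].astype(int); 
b=(f.max(2)<70); b[:,:372]=0;b[:,395:]=0;b[:250]=0;b[275:]=0
ys,xs=np.nonzero(b);P=np.array([q0[:2] for q0 in (ray(c,x,y,.1) for x,y in zip(xs,ys))],np.float32)
v=cv2.fitLine(P,cv2.DIST_L2,0,.01,.01).ravel(); print(len(xs),'black',np.degrees(np.arctan2(v[1],v[0])),v[2:])
g=q(212,410,.1);print('mid',a(h0,g),a(g,h1))
# plate edge angle check
```

```text
pipe 5.01446674475723
handle 140.7372658554996 [ 0.60984093 -0.25863186  0.104     ] [ 0.52628792 -0.19033521  0.1       ]
83 black -38.487347 [ 0.5461571  -0.20654374]
mid 140.87938367688494 140.59628653039294
```

Handle is about 45.7° relative to the pipe, which is good. Last step: switch on, pushing the bar toward +y.

```bash
python3 -m crank '[[0.03,0.025,0,0,0,0,0],[0.06,0.05,0,0,0,0,0],[0.1,0.08,0,0,0,0,0],[0.148,0.119,0,0,0,0,0],[0.148,0.119,0,0,0,0,0]]'
python3 -m crank '[[0,0,0.04,0,0,0,0],[0,0,0.08,0,0,0,0],[0,0,0.12,0,0,0,0],[0,0,0.155,0,0,0,0],[0,0,0.155,0,0,0,0]]'
python3 -m crank '[[0.015,0,0,0,0,0,0],[0.03,0,0,0,0,0,0],[0.045,0,0,0,0,0,0],[0.06,0,0,0,0,0,0],[0.075,0,0,0,0,0,0]]'
python3 -m crank '[[0.015,0,0,0,0,0,0],[0.03,0,0,0,0,0,0],[0.045,0,0,0,0,0,0],[0.055,0,0,0,0,0,0],[0.055,0,0,0,0,0,0]]'
python3 -m crank '[[-0.03,0,-0.02,0,0,0,0],[-0.05,0,-0.05,0,0,0,0],[-0.05,0,-0.09,0,0,0,0],[-0.05,0,-0.12,0,0,0,0],[-0.05,0,-0.15,0,0,0,0]]'
python3 -m crank '[[-0.03,-0.04,0,0,0,0,0],[-0.06,-0.08,0,0,0,0,0],[-0.09,-0.12,0,0,0,0,0],[-0.12,-0.16,0,0,0,0,0],[-0.15,-0.2,0,0,0,0,0]]'
python3 - <<'E'
from h import *
snap('top','t6.png');f=cv2.imread('pics/t6.png'); cv2.imwrite('pics/t6c.png',cv2.resize(f[165:345,145:475],None,fx=2.4,fy=2.4))
snap('scene','s6.png')
E
```

```text
time: 49.6
position: [0.6158, 0.1719, 0.2695]
tcp_rot: [-0.001, 0.705, 0.709, 0.001]
force: [0.1, -0.2, 1.0]
width: 0.0004
grip_force: 0.0
time: 50.1
position: [0.6115, 0.1647, 0.1105]
tcp_rot: [-0.001, 0.707, 0.707, -0.004]
force: [-0.2, -0.1, 0.1]
width: 0.0008
grip_force: 0.0
time: 50.6
position: [0.6141, 0.2456, 0.1168]
tcp_rot: [0.0, 0.707, 0.707, 0.001]
force: [0.2, 0.2, 0.2]
width: 0.0002
grip_force: 0.5
time: 51.1
position: [0.6135, 0.2967, 0.115]
tcp_rot: [0.001, 0.707, 0.707, -0.002]
force: [-2.4, -7.9, 4.4]
width: 0.0009
grip_force: 4.0
time: 51.6
position: [0.6139, 0.2487, 0.2674]
tcp_rot: [-0.0, 0.707, 0.707, 0.0]
force: [0.1, 0.5, -0.9]
width: 0.0005
grip_force: 0.0
time: 52.1
position: [0.4123, 0.0978, 0.2654]
tcp_rot: [-0.0, 0.707, 0.707, -0.0]
force: [0.4, -1.2, 0.9]
width: 0.0004
grip_force: 0.0
```

View pics/t6c.png

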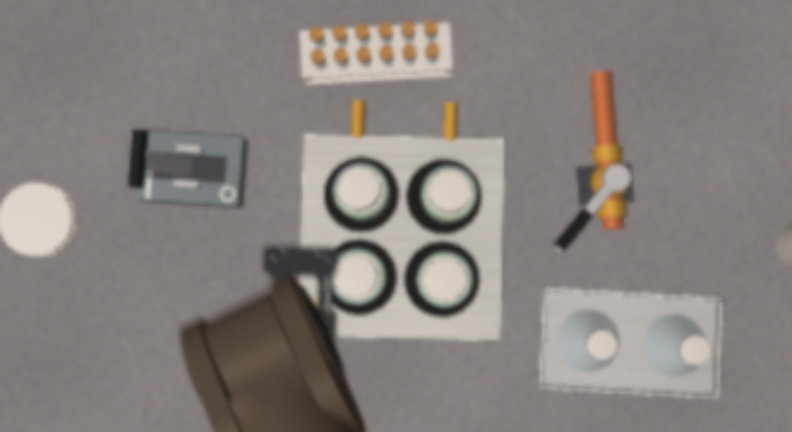

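View pics/s6.png

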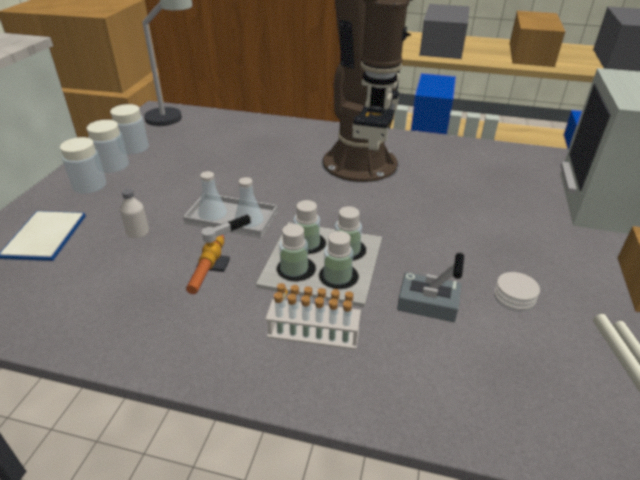

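The lever leans to the on side (crop 138,158). All four jars are centred on their discs, both flasks are upright in the tray, the valve is at 45°, and the bystanders haven't moved.

```bash
python3 -c "
from bench import finish_job
print(finish_job())"
```

```text
the job is handed in; nothing more can be done
None
```

The job is handed in, done in the order asked: plate off, both flasks in the tray, all four jars centred on discs, valve at about 45°, plate back on; no verdict came back.

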